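# Gather loose caster bearings in the pour corner of a carried tote

### The job

Pick up the small grey tote by its arched handle, carry it over the sheet pan so that it hangs roughly centred above it, and tip it there until all three loose bearings have slid together into the tote's lowered corner, the one with the pour lip. Finish holding it like that: clear of the pan and the bench, clearly tilted and still, with no bearing spilled, so that I can pick them out of the corner. Do not disturb the caster or the grease tin between them.

Things in the scene. Friction and masses are not known exactly. Their poses are not given: they have to be found in the camera images.
- tote_center (a point): Centre of the tote's open tray (on its middle line, 25 mm above its underside). The tote is a loose grey plastic tray, 198 x 138 mm outside (its own x and y axes), floor and walls 4 mm thick, walls 45 mm high, with a steel arched handle; about 0.42 kg empty. Axes: z up out of the tray; x along its long side; the lowered corner lies towards +x and +y. Its yaw on the bench is arbitrary.
- tote_grip (a point): Centre of the handle's straight bar, 85 mm straight above tote_center along the tote's z (110 mm above its underside). The steel bar runs along the tote's x axis, 208 mm long, 10 mm thick (along the tote's y), 24 mm tall (98 to 122 mm above the underside), joined to the tray's two short ends by flat uprights 5 mm thick at x = +-101 mm, so 198 mm of the bar is free. Same axes as tote_center.
- tote_corner (a point): The inner floor corner where the bearings must gather: 95 mm in x and 65 mm in y from the tray's middle, on the tray floor (4 mm above the underside). For 50 mm along both walls from this corner the walls are only 24 mm high instead of 45 mm, and a small flat pour lip sticks out diagonally about 16 mm at the top of that low wall; the other three corners are plain. Same axes as tote_center.
- tote: The same tote; origin at the centre of its underside, same axes as tote_center.
- bearing0_center (a point): Centre of one of three equal loose ball bearings: steel disc 26 mm across, 8 mm thick, 20 g, flat on the tote floor. It slides when the floor slopes about 15 to 20 degrees; against a wall it slides along it only if the slope (25 to 30 degrees) runs mostly along that wall, so a slope straight at the corner may leave it stuck part-way: swing the slope from along one wall to along the other.
- bearing1_center (a point): Centre of one of three equal loose ball bearings: steel disc 26 mm across, 8 mm thick, 20 g, flat on the tote floor. It slides when the floor slopes about 15 to 20 degrees; against a wall it slides along it only if the slope (25 to 30 degrees) runs mostly along that wall, so a slope straight at the corner may leave it stuck part-way: swing the slope from along one wall to along the other.
- bearing2_center (a point): Centre of one of three equal loose ball bearings: steel disc 26 mm across, 8 mm thick, 20 g, flat on the tote floor. It slides when the floor slopes about 15 to 20 degrees; against a wall it slides along it only if the slope (25 to 30 degrees) runs mostly along that wall, so a slope straight at the corner may leave it stuck part-way: swing the slope from along one wall to along the other.
- pan: Aluminium sheet pan fixed on the bench, 240 x 200 mm outside (its x and y), rim 18 mm high, empty; origin at the centre of its underside. z up.
- caster: Bystander: a trolley caster standing on the bench, 70 x 60 mm, 85 mm tall, origin at the centre of its underside.
- grease_tin: Bystander: a steel tin, 72 mm in diameter, 70 mm tall, origin at the centre of its underside.

How it is judged (in metres and radians):
On the way:
1. the tote is lifted clear of the bench by the gripper (contact force between the fingers and tote above 1 N and height (world z) of tote_center above 0.06 m), for 0.2 s.
At the end, for the whole second after the job is handed in: Gripper holds the tote, not touching the pan, its pour corner over 30 mm above the bench, tote centre within 80 mm of the pan centre (level), tilt 0.25 to 0.9 rad, still (0.03 m/s, 0.15 rad/s); all bearings within 80 mm of the pour corner and under 30 mm above the underside (contact force between the fingers and tote above 1 N and contact force between tote and pan below 0.1 N and height (world z) of tote_corner above 0.03 m and horizontal distance between tote_center and pan below 0.08 m and angle between tote's own z axis and vertical between 0.25 and 0.9 rad and linear speed of tote below 0.03 m/s and angular speed of tote below 0.15 rad/s and distance between each of bearing0_center, bearing1_center, bearing2_center and tote_corner below 0.08 m and z of bearing0_center in the frame of tote between 0 and 0.03 m and z of bearing1_center in the frame of tote between 0 and 0.03 m and z of bearing2_center in the frame of tote between 0 and 0.03 m); the arm keeps its last pose, push and grip.
It fails at once if the caster is disturbed (moved more than 30 mm) (distance of caster from where it was at the start of the episode above 0.03 m).
It fails at once if the grease tin is disturbed (moved more than 30 mm) (distance of grease_tin from where it was at the start of the episode above 0.03 m).
It also fails if it takes over 58 s, if anything falls off the work surface, if the arm or the gripper's body presses on something with over 40 N, if the wrist force passes 120 N, or if a joint passes its speed limit or range.

### The arm

A 6-joint arm with a two-finger parallel gripper is mounted at the origin on the work surface. World frame = base frame: x ahead of the robot, y to its left, z up, the work surface at z = 0. Lengths are in mm, angles in rad, forces in N, time in s.
With the tool pointing down it reaches from about 375 to 750 mm from the base axis. Payload 9 kg.
Tool frame: the origin (TCP) lies on the centre line of the jaws, within the pads' length; the fingertips stand 11 mm ahead of it and the grasp point (between the pads) lies 8 mm behind it; z points along the fingers, x is the direction in which the jaws open and shut, and the axes are right-handed (so a half turn about z gives the same grasp; the last joint's range is limited). The gripper opens to 85 mm and grips with 20 to 120 N. Pads are 22 mm wide; open, the fingers measure 114 mm over their backs; the gripper's body (76 mm by 85 mm) begins 54 mm behind the grasp point. The pads swing forward as they close: fully open they stand 13 mm farther back than shut.
Start: joints at [-1.494, 0.104, 0.097, 1.564, 0, 1.353], TCP at [174.338, -574.144, 242.331] pointing down, gripper open.
Joint ranges: [-2.99, 2.99], [-0.84, 1.86], [-1.1, 1.16], [-1.84, 2.11], [-1.51, 1.56], [-3.14, 3.14]. Speed limits (rad/s): [2.22, 2.22, 2.57, 3.14, 3.14, 3.14].

### API

Orientations are given as a rotation vector (axis times angle).
In Python, from plant import arm, get_image, camera_params gives the robot as it stands.
- The arm moves only by the tool move_arm, never from a script. Its argument "moves" is a list of rows, each an object of numbers: "dx", "dy", "dz": the shift along the tool's x, y, z in mm; "twist": the turn about the tool's z in rad; "jaw": the opening, from 0 (shut) to 1 (fully open). In form: [{"dx": .., "dy": .., "dz": .., "twist": .., "jaw": ..}, ...]. A call has 1 to 12 rows; each row shifts and turns the commanded pose from where the row before left it, along the tool's axes as they then stand; what a row does not reach is not made up. A row lasts 1/10 s, in which the tool goes at most 50 mm and 8.59 degrees, less where a joint would pass 70% of its speed; a pose out of reach is approached as far as the arm can. A call with a gripper value outside its range is refused whole. The fingers move at their own pace and stop on an object; the grip force is fixed at half the most. Time passes only in rows, so rows that do not move let the fingers close. It gives the time, the measured TCP pose, the force and the opening at its end, in the units of the state.
- arm.state(): the state, without advancing time (a new reading comes with each control period).
- get_image(name): name is "scene" or "top" or "wrist"; returns the picture (384x512x3 uint8, red, green, blue); there is no depth.
- camera_params(name): a dict with "intrinsics" (3x3 intrinsics, pixels), "D" ([k1, k2, p1, p2, k3] as OpenCV has them; the pictures are not rectified), "xyz" and "attitude" of the camera in the world. Camera axes: x right, y up, looking along -z (the intrinsics and any distortion apply to the point x, -y, -z); pixel columns grow to the right and rows downward; lengths in mm; the calibration is good to about 2 mm. A picture is of the moment at which its call begins: read the wrist's pose just before it. camera_params takes no time and is no camera call; for the wrist camera it gives the pose at the moment of the call.
- arm.close_job(): hands the job in, once; it reports no verdict.
The state is a dict: "time": time; "joint_positions": joint angles; "dq": joint speeds; "joint_torque": joint torques, N m; "position": TCP position; "eef_rot": TCP orientation; "wrist_force": force on the tool from outside, world axes, zero at the start; "wrist_torque": the same for the moment, N m; "gripper_width": opening from 0.0 (shut) to 1.0 (fully open).
Only numpy, scipy, OpenCV 4.12 (cv2) and the standard library are available. Lean on these libraries where they do the work, as an engineer would, in place of code of your own. Each camera call takes 0.05 s, during which the arm holds its last target.

## Working session

There is one attempt and no reset: what is moved stays moved. The work goes in short steps, Python scripts to look and compute and a tool call to move; the robot and the scene stay as the last step left them, time stands still between calls to the robot, and variables do not carry over. Pictures are saved under pics/ and viewed, and the job is handed in when it is done.

Besides the shell and the picture viewer there is one more tool, called after "Request:" by a JSON object that holds its "fn" and its "kwargs". move_arm: Moves the arm, as the interface text tells. Its arguments: {"type":"object","properties":{"moves":{"type":"array"}},"required":["moves"]}

```bash
ls; mkdir -p pics
python3 - <<'E'
from plant import arm,get_image,camera_params
import cv2
print(arm.state())
for n in ["scene","top","wrist"]:
    p=camera_params(n);print(n,p)
    cv2.imwrite(f"pics/a_{n}.png",cv2.cvtColor(get_image(n),cv2.COLOR_RGB2BGR))
E
```

```text
pics
{'time': 0.0, 'joint_positions': array([-1.49375186e+00,  1.04695130e-01,  9.64811340e-02,  1.56391251e+00,
        5.93779952e-06,  1.35307695e+00]), 'dq': array([2.71735306e-05, 1.06634613e-03, 1.28285818e-03, 8.05898624e-04,
       1.75068683e-03, 1.06630124e-04]), 'joint_torque': array([-3.69251586e-05, -5.56926298e+01,  5.03655589e+01,  1.68331264e-02,
       -1.10845131e-04,  1.50270972e-05]), 'position': array([ 174.28292734, -573.7973459 ,  241.53129399]), 'eef_rot': array([-2.52276485e+00,  1.87054165e+00,  1.36248899e-03]), 'wrist_force': array([ 0.01818179, -0.12634557, -0.66529019]), 'wrist_torque': array([0.01781322, 0.03233145, 0.03206694]), 'gripper_width': 0.9954878355083964}
scene {'intrinsics': array([[433.97857129,   0.        , 255.50240565],
       [  0.        , 433.97857129, 194.62093982],
       [  0.        ,   0.        ,   1.        ]]), 'D': array([-0.1661072,  0.       ,  0.       ,  0.       ,  0.       ]), 'xyz': array([1091.86083689,  751.09022434,  849.15707725]), 'attitude': array([0.33815057, 1.06968812, 2.28987041])}
top {'intrinsics': array([[394.55463145,   0.        , 255.95830739],
       [  0.        , 394.55463145, 189.97927011],
       [  0.        ,   0.        ,   1.        ]]), 'D': array([0.0444652, 0.       , 0.       , 0.       , 0.       ]), 'xyz': array([ 381.74952357,   19.32116854, 1048.03127013]), 'attitude': array([ 0.13288142, -0.11225866, -1.58537142])}
wrist {'intrinsics': array([[332.28540241,   0.        , 259.86085861],
       [  0.        , 332.28540241, 190.93808392],
       [  0.        ,   0.        ,   1.        ]]), 'D': array([-0.09527384,  0.        ,  0.        ,  0.        ,  0.        ]), 'xyz': array([ 245.45686719, -553.05917415,  372.98656363]), 'attitude': array([-0.24846314,  0.1854846 , -1.26601647])}
```

View pics/a_top.png

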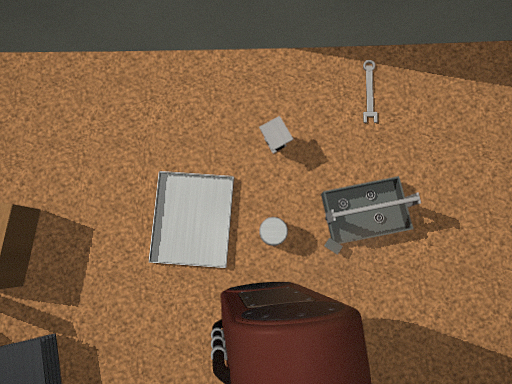

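View pics/a_scene.png

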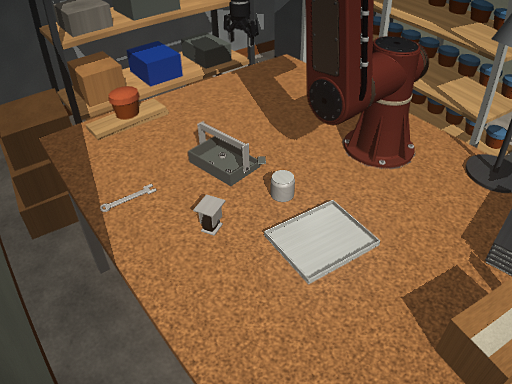

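View pics/a_wrist.png

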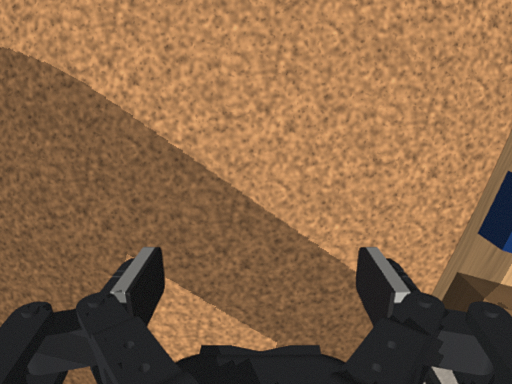

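```bash
cat > h.py <<'E'
import numpy as np, cv2
from scipy.spatial.transform import Rotation as R
def cam(p):
    M=R.from_rotvec(p["attitude"]).as_matrix()@np.diag([1,-1,-1]); return p["intrinsics"],p["D"],M,p["xyz"]
def ray(p,uv,z):
    K,D,M,o=cam(p)
    n=cv2.undistortPoints(np.array(uv,float).reshape(-1,1,2),K,D).reshape(-1,2)
    d=np.c_[n,np.ones(len(n))]@M.T
    return o+d*((z-o[2])/d[:,2])[:,None]
def proj(p,X):
    K,D,M,o=cam(p)
    X=np.atleast_2d(X).astype(float)
    return cv2.projectPoints((X-o)@M,np.zeros(3),np.zeros(3),K,np.array(D))[0].reshape(-1,2)
def save(n,name,crop=None,s=1):
    from plant import get_image
    im=cv2.cvtColor(get_image(n),cv2.COLOR_RGB2BGR)
    if crop: x,y,w,h=crop; im=im[y:y+h,x:x+w]
    cv2.imwrite(f"pics/{name}.png",cv2.resize(im,None,fx=s,fy=s,interpolation=cv2.INTER_CUBIC))
E
python3 - <<'E'
import cv2
im=cv2.imread("pics/a_top.png")
cv2.imwrite("pics/b_top.png",cv2.resize(im[165:265,310:440],None,fx=6,fy=6,interpolation=cv2.INTER_CUBIC))
im=cv2.imread("pics/a_scene.png")
cv2.imwrite("pics/b_scene.png",cv2.resize(im[110:210,180:310],None,fx=6,fy=6,interpolation=cv2.INTER_CUBIC))
im=cv2.imread("pics/a_top.png")
cv2.imwrite("pics/c_top.png",cv2.resize(im[100:280,140:340],None,fx=3,fy=3,interpolation=cv2.INTER_CUBIC))
E
```

```text
(no output)
```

View pics/b_top.png

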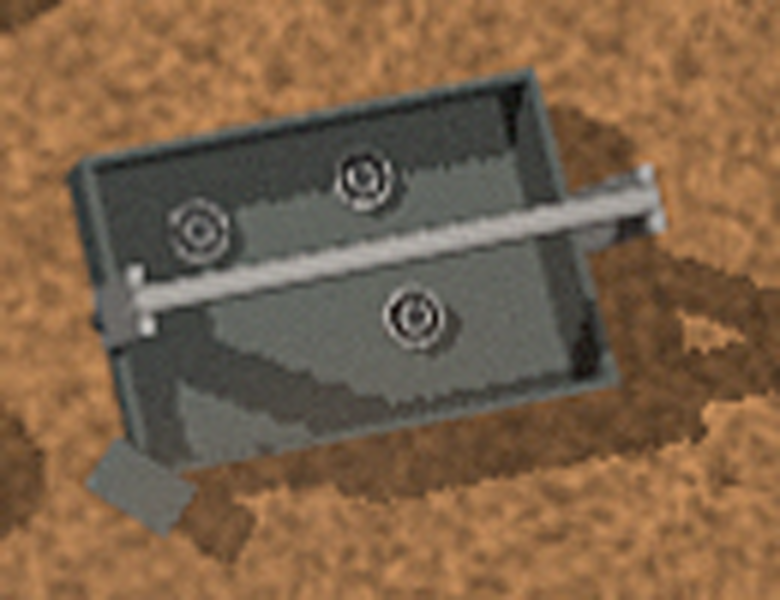

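View pics/b_scene.png

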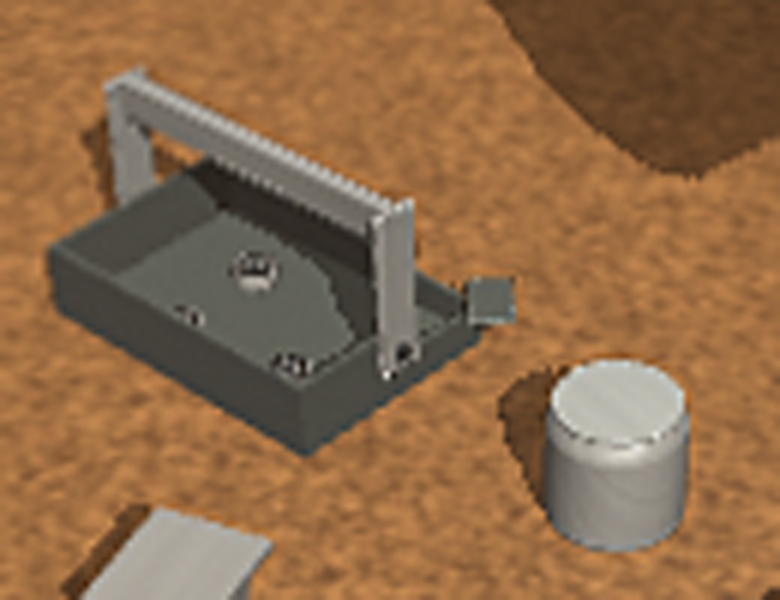

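View pics/c_top.png

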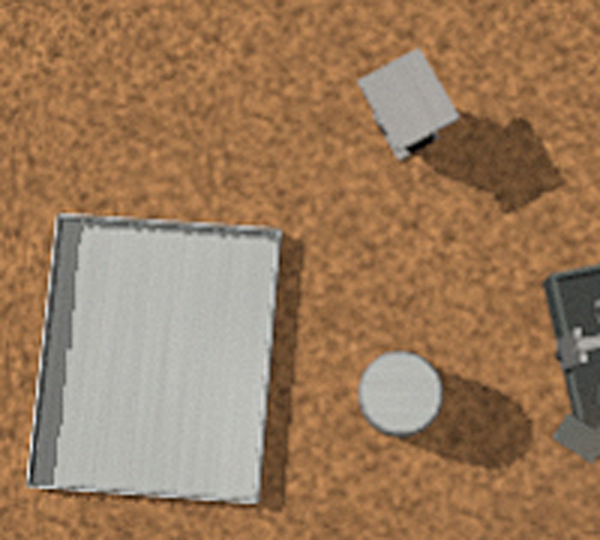

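Run:
```python
from h import *
from plant import camera_params
p=camera_params("top"); s=camera_params("scene")
f=lambda a:np.array(a,float)/6+[310,165]
g=lambda a:np.array(a,float)/3+[140,100]
rim=ray(p,f([(80,163),(532,70),(618,382)]),45);print(rim.round(1)); c1=(rim[0]+rim[2])/2
bar=ray(p,f([(137,298),(655,198)]),122);print(bar.round(1),bar.mean(0),np.linalg.norm(bar[0]-bar[1]))
d=bar[0]-bar[1];print("yaw bar",np.arctan2(d[1],d[0])); d=rim[0]-rim[1];print("yaw rim",np.arctan2(d[1],d[0]),np.linalg.norm(d),c1)
fs=lambda a:np.array(a,float)/6+[180,110]
b2=ray(s,fs([(125,77),(392,207)]),122);print("scene bar",b2.round(1),b2.mean(0))
print("pan",ray(p,g([(58,214),(280,230),(258,502),(28,487)]),18).round(1),ray(p,g([(58,214),(280,230),(258,502),(28,487)]),18).mean(0))
print("tin",ray(p,g([(400,393)]),70),"caster",ray(p,g([(409,100)]),85))
b=ray(p,f([(199,230),(364,180),(414,317)]),10)
yaw=np.arctan2(*( (bar[0]-bar[1])[[1,0]]))
c=c1
Rz=R.from_euler('z',yaw).as_matrix()
print("bearings in tote",((b-c)@Rz).round(1))
M=R.from_rotvec([-2.52276485e+00,1.87054165e+00,1.36248899e-03]).as_matrix();print(M.round(3))
```

```text
[[ 530.3 -141.3   45. ]
 [ 566.8 -334.6   45. ]
 [ 433.8 -360.1   45. ]]
[[ 465.2 -148.8  122. ]
 [ 500.9 -350.8  122. ]] [ 483.07860194 -249.80040074  122.        ] 205.13169761342934
yaw bar 1.7455753733080892
yaw rim 1.7571880841524044 196.6331154270703 [ 482.05875205 -250.71459277   45.        ]
scene bar [[ 504.6 -342.1  122. ]
 [ 466.1 -147.5  122. ]] [ 485.34304084 -244.82185454  122.        ]
pan [[598.8 288.1  18. ]
 [580.5  91.   18. ]
 [344.5 111.6  18. ]
 [360.8 308.3  18. ]] [471.16792873 199.75478581  18.        ]
tin [[432.18148068 -10.26114379  70.        ]] caster [[676.70422777 -23.19323592  85.        ]]
bearings in tote [[ 48.3 -31.6 -35. ]
 [-27.2 -39.4 -35. ]
 [-34.2  23.3 -35. ]]
[[ 0.291 -0.957 -0.   ]
 [-0.957 -0.291  0.001]
 [-0.001 -0.    -1.   ]]
```

Request:
{"fn": "move_arm", "kwargs": {"moves": [{"dx": -24.5, "dy": -43.3, "dz": -3, "twist": 0, "jaw": 1}, {"dx": -24.5, "dy": -43.3, "dz": -3, "twist": 0, "jaw": 1}, {"dx": -24.5, "dy": -43.3, "dz": -3, "twist": 0, "jaw": 1}, {"dx": -24.5, "dy": -43.3, "dz": -3, "twist": 0, "jaw": 1}, {"dx": -24.5, "dy": -43.3, "dz": -3, "twist": 0, "jaw": 1}, {"dx": -24.5, "dy": -43.3, "dz": -3, "twist": 0, "jaw": 1}, {"dx": -24.5, "dy": -43.3, "dz": -3, "twist": 0, "jaw": 1}, {"dx": -24.5, "dy": -43.3, "dz": -3, "twist": 0, "jaw": 1}, {"dx": -24.5, "dy": -43.3, "dz": -3, "twist": 0, "jaw": 1}]}}

```text
time: 1.05
position: [484.3, -248.1, 269.4]
eef_rot: [2.523, -1.871, 0.0]
wrist_force: [-0.0, -1.0, 0.4]
gripper_width: 0.999
```

Request:
{"fn": "move_arm", "kwargs": {"moves": [{"dx": 0, "dy": 0, "dz": 0, "twist": -0.146, "jaw": 1}, {"dx": 0, "dy": 0, "dz": 0, "twist": -0.146, "jaw": 1}, {"dx": 0, "dy": 0, "dz": 0, "twist": -0.146, "jaw": 1}, {"dx": 0, "dy": 0, "dz": 0, "twist": -0.146, "jaw": 1}, {"dx": 0, "dy": 0, "dz": 0, "twist": -0.146, "jaw": 1}, {"dx": 0, "dy": 0, "dz": 0, "twist": -0.146, "jaw": 1}, {"dx": 0, "dy": 0, "dz": 0, "twist": -0.146, "jaw": 1}, {"dx": 0, "dy": 0, "dz": 0, "twist": -0.146, "jaw": 1}, {"dx": 0, "dy": 0, "dz": 0, "twist": -0.146, "jaw": 1}, {"dx": 0, "dy": 0, "dz": 0, "twist": -0.146, "jaw": 1}]}}

```text
time: 2.05
position: [483.1, -249.9, 269.0]
eef_rot: [-3.127, -0.298, 0.001]
wrist_force: [-0.3, -0.0, 0.4]
gripper_width: 1.0
```

Request:
{"fn": "move_arm", "kwargs": {"moves": [{"dx": 39.3, "dy": 30.9, "dz": 0, "twist": 0, "jaw": 1}, {"dx": 39.3, "dy": 30.9, "dz": 0, "twist": 0, "jaw": 1}, {"dx": 39.3, "dy": 30.9, "dz": 0, "twist": 0, "jaw": 1}, {"dx": 39.3, "dy": 30.9, "dz": 0, "twist": 0, "jaw": 1}, {"dx": 39.3, "dy": 30.9, "dz": 0, "twist": 0, "jaw": 1}, {"dx": 39.3, "dy": 30.9, "dz": 0, "twist": 0, "jaw": 1}]}}

```text
time: 2.65
position: [692.2, -360.8, 271.1]
eef_rot: [3.125, 0.288, 0.007]
wrist_force: [0.8, -1.0, 0.4]
gripper_width: 1.004
```

```bash
python3 -c "
from plant import arm
from h import *
s=arm.state();print(s['joint_positions'].round(3),s['position'],np.hypot(*s['position'][:2]),R.from_rotvec(s['eef_rot']).as_matrix().round(3))"
```

```text
[-6.480e-01  8.010e-01  1.034e+00  1.798e+00  1.000e-03  7.390e-01] [ 692.197028   -360.80321651  271.14370482] 780.5867579062065 [[ 0.983  0.183  0.005]
 [ 0.183 -0.983 -0.003]
 [ 0.004  0.004 -1.   ]]
```

Request:
{"fn": "move_arm", "kwargs": {"moves": [{"dx": 39.3, "dy": 30.9, "dz": 0, "twist": 0, "jaw": 1}, {"dx": 39.3, "dy": 30.9, "dz": 0, "twist": 0, "jaw": 1}, {"dx": 39.3, "dy": 30.9, "dz": 0, "twist": 0, "jaw": 1}]}}

```text
time: 2.95
position: [753.3, -392.9, 233.5]
eef_rot: [3.07, 0.283, 0.122]
wrist_force: [0.3, 0.3, 0.6]
gripper_width: 1.001
```

```bash
python3 -c "
from plant import arm
from h import *
s=arm.state();print(s['joint_positions'].round(3),s['position'],np.hypot(*s['position'][:2]),R.from_rotvec(s['eef_rot']).as_matrix().round(3))"
```

```text
[-0.638  0.931  1.152  1.695  0.011  0.75 ] [ 753.33880537 -392.87173887  233.45468278] 849.627894362837 [[ 0.98   0.18   0.084]
 [ 0.185 -0.982 -0.049]
 [ 0.073  0.063 -0.995]]
```

Request:
{"fn": "move_arm", "kwargs": {"moves": [{"dx": -39.3, "dy": -30.9, "dz": 0, "twist": 0, "jaw": 1}, {"dx": -39.3, "dy": -30.9, "dz": 0, "twist": 0, "jaw": 1}, {"dx": -39.3, "dy": -30.9, "dz": 0, "twist": 0, "jaw": 1}]}}

```text
time: 3.25
position: [688.0, -360.7, 235.0]
eef_rot: [3.067, 0.283, 0.127]
wrist_force: [-0.1, -0.7, 1.0]
gripper_width: 1.006
```

```bash
python3 -c "
from plant import arm
from h import *
s=arm.state();print(s['joint_positions'].round(3),s['position'],np.hypot(*s['position'][:2]),R.from_rotvec(s['eef_rot']).as_matrix().round(3))"
```

```text
[-0.655  0.547  0.609  1.532  0.012  0.732] [ 687.98683981 -360.65357578  235.01136121] 776.786259843781 [[ 0.98   0.18   0.087]
 [ 0.185 -0.981 -0.051]
 [ 0.076  0.067 -0.995]]
```

Request:
{"fn": "move_arm", "kwargs": {"moves": [{"dx": -39, "dy": -31, "dz": -8, "twist": 0, "jaw": 1}, {"dx": -39, "dy": -31, "dz": -8, "twist": 0, "jaw": 1}, {"dx": -39, "dy": -31, "dz": -8, "twist": 0, "jaw": 1}, {"dx": -39, "dy": -31, "dz": -8, "twist": 0, "jaw": 1}, {"dx": -39, "dy": -31, "dz": -8, "twist": 0, "jaw": 1}, {"dx": -39, "dy": -31, "dz": -8, "twist": 0, "jaw": 1}, {"dx": -39, "dy": -31, "dz": -8, "twist": 0, "jaw": 1}, {"dx": -39, "dy": -31, "dz": -8, "twist": 0, "jaw": 1}]}}

```text
time: 4.05
position: [348.5, -180.2, 259.4]
eef_rot: [3.066, 0.284, 0.128]
wrist_force: [-0.5, -0.1, 1.8]
gripper_width: 0.996
```

```bash
cat > st.py <<'E'
from plant import arm
from h import *
s=arm.state();M=R.from_rotvec(s['eef_rot']).as_matrix()
print("t",round(s['time'],2),"q",s['joint_positions'].round(3),"p",s['position'].round(1),"r",np.hypot(*s['position'][:2]).round(1),"az",np.arctan2(s['position'][1],s['position'][0]).round(3),"F",s['wrist_force'].round(1),"w",round(s['gripper_width'],3))
print(M.round(3),"tilt",np.arccos(-M[2,2]).round(3),"tool-x az",np.arctan2(M[1,0],M[0,0]).round(3))
E
python3 st.py
```

```text
t 4.05 q [-0.838 -0.68  -0.525  1.628  0.031  0.549] p [ 348.5 -180.2  259.4] r 392.3 az -0.477 F [-0.5 -0.1  1.8] w 0.996
[[ 0.98   0.181  0.088]
 [ 0.186 -0.981 -0.052]
 [ 0.077  0.067 -0.995]] tilt 0.102 tool-x az 0.187
```

Request:
{"fn": "move_arm", "kwargs": {"moves": [{"dx": -39, "dy": -31, "dz": -8, "twist": 0, "jaw": 1}, {"dx": -39, "dy": -31, "dz": -8, "twist": 0, "jaw": 1}]}}

```text
time: 4.25
position: [288.1, -147.7, 271.0]
eef_rot: [3.099, 0.286, 0.08]
wrist_force: [0.1, 1.3, -0.6]
gripper_width: 1.001
```

```bash
python3 st.py
```

```text
t 4.25 q [-0.913 -0.842 -0.592  1.769  0.028  0.474] p [ 288.1 -147.7  271. ] r 323.8 az -0.474 F [ 0.1  1.3 -0.6] w 1.001
[[ 0.982  0.182  0.054]
 [ 0.183 -0.983 -0.024]
 [ 0.048  0.033 -0.998]] tilt 0.059 tool-x az 0.185
```

Pushing against the reach limits changes the tilt both ways, and it stays when the arm moves back. I'll undo the rest.

Request:
{"fn": "move_arm", "kwargs": {"moves": [{"dx": -30, "dy": -24, "dz": 0, "twist": 0, "jaw": 1}]}}

```text
time: 4.35
position: [277.6, -142.8, 280.1]
eef_rot: [3.111, 0.286, 0.053]
wrist_force: [-0.1, -0.6, 0.4]
gripper_width: 1.0
```

```bash
python3 st.py
```

```text
t 4.35 q [-0.924 -0.841 -0.573  1.807  0.02   0.464] p [ 277.6 -142.8  280.1] r 312.1 az -0.475 F [-0.1 -0.6  0.4] w 1.0
[[ 0.983  0.182  0.035]
 [ 0.183 -0.983 -0.014]
 [ 0.032  0.02  -0.999]] tilt 0.038 tool-x az 0.184
```

Request:
{"fn": "move_arm", "kwargs": {"moves": [{"dx": -30, "dy": -24, "dz": 0, "twist": 0, "jaw": 1}, {"dx": 0, "dy": 0, "dz": 0, "twist": 0, "jaw": 1}]}}

```text
time: 4.55
position: [266.4, -136.9, 288.3]
eef_rot: [3.126, 0.288, 0.024]
wrist_force: [0.3, -1.2, -1.0]
gripper_width: 0.999
```

```bash
python3 st.py
```

```text
t 4.55 q [-0.935 -0.841 -0.557  1.846  0.012  0.452] p [ 266.4 -136.9  288.3] r 299.5 az -0.475 F [ 0.3 -1.2 -1. ] w 0.999
[[ 0.983  0.183  0.015]
 [ 0.183 -0.983 -0.001]
 [ 0.015  0.003 -1.   ]] tilt 0.015 tool-x az 0.184
```

Request:
{"fn": "move_arm", "kwargs": {"moves": [{"dx": 38.5, "dy": 30.2, "dz": 12, "twist": 0, "jaw": 1}, {"dx": 38.5, "dy": 30.2, "dz": 12, "twist": 0, "jaw": 1}, {"dx": 38.5, "dy": 30.2, "dz": 12, "twist": 0, "jaw": 1}, {"dx": 38.5, "dy": 30.2, "dz": 12, "twist": 0, "jaw": 1}, {"dx": 38.5, "dy": 30.2, "dz": 12, "twist": 0, "jaw": 1}, {"dx": 0, "dy": 0, "dz": 0, "twist": 0, "jaw": 1}]}}

```text
time: 5.15
position: [485.2, -250.0, 223.2]
eef_rot: [-3.122, -0.289, -0.013]
wrist_force: [-0.0, 1.2, -1.3]
gripper_width: 1.002
```

```bash
python3 st.py; python3 -c "
from h import *
save('wrist','d_wrist')
save('top','d_top',(300,150,150,115),5)"
```

```text
t 5.15 q [-0.721 -0.068 -0.112  1.526  0.01   0.665] p [ 485.2 -250.   223.2] r 545.8 az -0.476 F [-0.   1.2 -1.3] w 1.002
[[ 0.983  0.184  0.008]
 [ 0.184 -0.983  0.007]
 [ 0.009 -0.005 -1.   ]] tilt 0.01 tool-x az 0.185
```

View pics/d_wrist.png

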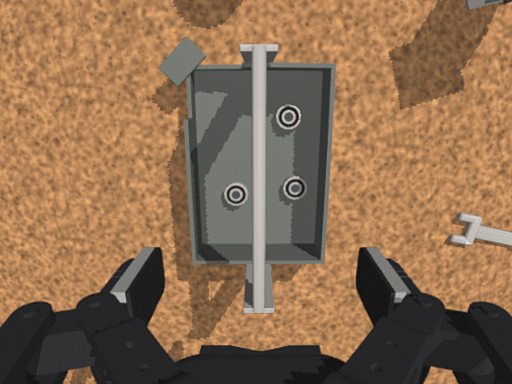

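```bash
python3 -c "
from h import *
from plant import camera_params
p=camera_params('wrist')
b=ray(p,[(259,48),(259,310)],122);print(b,b.mean(0)); d=b[0]-b[1];print(np.arctan2(d[1],d[0])-np.pi/2)"
```

```text
[[ 466.52906478 -148.42428703  122.        ]
 [ 504.3822398  -351.12085436  122.        ]] [ 485.45565229 -249.77257069  122.        ]
0.18462137388418154
```

Request:
{"fn": "move_arm", "kwargs": {"moves": [{"dx": 0, "dy": 0, "dz": 40, "twist": 0, "jaw": 1}, {"dx": 0, "dy": 0, "dz": 40, "twist": 0, "jaw": 1}, {"dx": 0, "dy": 0, "dz": 40, "twist": 0, "jaw": 1}, {"dx": 0, "dy": 0, "dz": 0, "twist": 0, "jaw": 1}, {"dx": 0, "dy": 0, "dz": 0, "twist": 0, "jaw": 0}, {"dx": 0, "dy": 0, "dz": 0, "twist": 0, "jaw": 0}, {"dx": 0, "dy": 0, "dz": 0, "twist": 0, "jaw": 0}, {"dx": 0, "dy": 0, "dz": 0, "twist": 0, "jaw": 0}, {"dx": 0, "dy": 0, "dz": 0, "twist": 0, "jaw": 0}, {"dx": 0, "dy": 0, "dz": 0, "twist": 0, "jaw": 0}, {"dx": 0, "dy": 0, "dz": 0, "twist": 0, "jaw": 0}, {"dx": 0, "dy": 0, "dz": 0, "twist": 0, "jaw": 0}]}}

```text
time: 6.45
position: [485.1, -249.7, 112.5]
eef_rot: [3.125, 0.289, 0.025]
wrist_force: [0.1, 1.0, 6.7]
gripper_width: 0.103
```

```bash
python3 st.py
```

```text
t 6.45 q [-0.721 -0.063 -0.308  1.313  0.01   0.666] p [ 485.1 -249.7  112.5] r 545.6 az -0.475 F [0.1 1.  6.7] w 0.103
[[ 0.983  0.183  0.016]
 [ 0.183 -0.983 -0.001]
 [ 0.016  0.004 -1.   ]] tilt 0.016 tool-x az 0.184
```

Request:
{"fn": "move_arm", "kwargs": {"moves": [{"dx": 0, "dy": 0, "dz": -10, "twist": 0, "jaw": 0}, {"dx": 0, "dy": 0, "dz": -20, "twist": 0, "jaw": 0}, {"dx": 0, "dy": 0, "dz": -30, "twist": 0, "jaw": 0}, {"dx": 0, "dy": 0, "dz": -30, "twist": 0, "jaw": 0}, {"dx": 0, "dy": 0, "dz": -30, "twist": 0, "jaw": 0}, {"dx": 0, "dy": 0, "dz": -20, "twist": 0, "jaw": 0}, {"dx": 0, "dy": 0, "dz": -10, "twist": 0, "jaw": 0}, {"dx": 0, "dy": 0, "dz": 0, "twist": 0, "jaw": 0}]}}

```text
time: 7.25
position: [482.7, -249.6, 262.4]
eef_rot: [3.126, 0.289, 0.025]
wrist_force: [0.1, -0.1, -4.1]
gripper_width: 0.101
```

```bash
python3 st.py; python3 -c "
from h import *
save('wrist','e_wrist')
save('scene','e_scene')"
```

```text
t 7.25 q [-0.723 -0.082 -0.053  1.586  0.01   0.663] p [ 482.7 -249.6  262.4] r 543.4 az -0.477 F [ 0.1 -0.1 -4.1] w 0.101
[[ 0.983  0.183  0.016]
 [ 0.183 -0.983 -0.001]
 [ 0.016  0.004 -1.   ]] tilt 0.016 tool-x az 0.184
```

View pics/e_wrist.png

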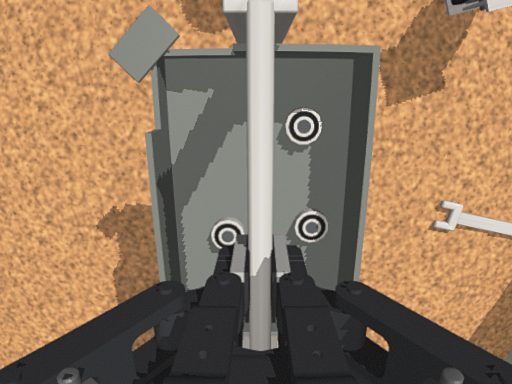

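View pics/e_scene.png

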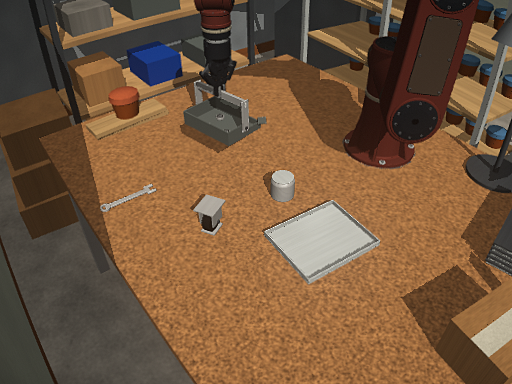

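Request:
{"fn": "move_arm", "kwargs": {"moves": [{"dx": 5.7, "dy": -8.2, "dz": -5, "twist": 0, "jaw": 0}, {"dx": 11.5, "dy": -16.4, "dz": -5, "twist": 0, "jaw": 0}, {"dx": 17.2, "dy": -24.6, "dz": -5, "twist": 0, "jaw": 0}, {"dx": 23, "dy": -32.8, "dz": -5, "twist": 0, "jaw": 0}, {"dx": 25.8, "dy": -36.9, "dz": -5, "twist": 0, "jaw": 0}, {"dx": 25.8, "dy": -36.9, "dz": -5, "twist": 0, "jaw": 0}, {"dx": 25.8, "dy": -36.9, "dz": -5, "twist": 0, "jaw": 0}, {"dx": 25.8, "dy": -36.9, "dz": -5, "twist": 0, "jaw": 0}, {"dx": 25.8, "dy": -36.9, "dz": -5, "twist": 0, "jaw": 0}, {"dx": 25.8, "dy": -36.9, "dz": -5, "twist": 0, "jaw": 0}, {"dx": 25.8, "dy": -36.9, "dz": -5, "twist": 0, "jaw": 0}, {"dx": 25.8, "dy": -36.9, "dz": -5, "twist": 0, "jaw": 0}]}}

```text
time: 8.55
position: [671.5, 172.6, 323.4]
eef_rot: [3.127, 0.29, 0.021]
wrist_force: [0.9, -0.4, -3.6]
gripper_width: 0.107
```

Request:
{"fn": "move_arm", "kwargs": {"moves": [{"dx": 25.8, "dy": -36.9, "dz": 0, "twist": 0, "jaw": 0}, {"dx": 23, "dy": -32.8, "dz": 0, "twist": 0, "jaw": 0}, {"dx": 17.2, "dy": -24.6, "dz": 0, "twist": 0, "jaw": 0}, {"dx": 11.5, "dy": -16.4, "dz": 0, "twist": 0, "jaw": 0}, {"dx": 5.7, "dy": -8.2, "dz": 0, "twist": 0, "jaw": 0}, {"dx": 0, "dy": 0, "dz": 0, "twist": 0, "jaw": 0}]}}

```text
time: 9.15
position: [718.4, 296.2, 319.0]
eef_rot: [-3.125, -0.291, -0.053]
wrist_force: [0.6, 0.2, -3.9]
gripper_width: 0.099
```

```bash
python3 st.py; python3 -c "
from h import *
save('wrist','f_wrist')
save('scene','f_scene')"
```

```text
t 9.15 q [ 0.224  0.821  1.156  1.872 -0.002  1.609] p [718.4 296.2 319. ] r 777.0 az 0.391 F [ 0.6  0.2 -3.9] w 0.099
[[ 0.982  0.185  0.033]
 [ 0.185 -0.983  0.006]
 [ 0.034  0.    -0.999]] tilt 0.034 tool-x az 0.186
```

View pics/f_wrist.png

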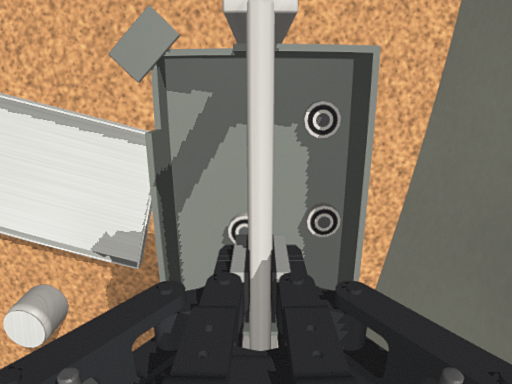

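View pics/f_scene.png

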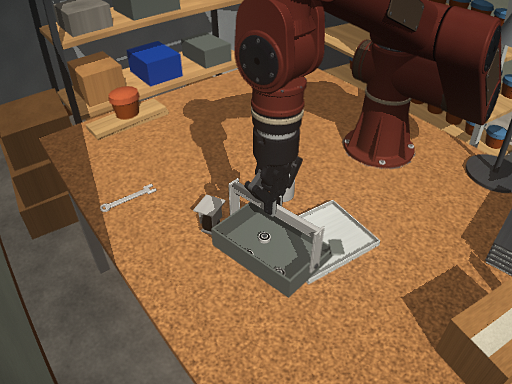

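Request:
{"fn": "move_arm", "kwargs": {"moves": [{"dx": 20, "dy": -2, "dz": -10, "twist": 0, "jaw": 0}, {"dx": 25, "dy": -3, "dz": -15, "twist": 0, "jaw": 0}, {"dx": 25, "dy": -3, "dz": -15, "twist": 0, "jaw": 0}, {"dx": 25, "dy": -3, "dz": -15, "twist": 0, "jaw": 0}]}}

```text
time: 9.65
position: [745.3, 296.6, 338.6]
eef_rot: [-3.101, -0.286, -0.178]
wrist_force: [-0.2, 0.8, -4.5]
gripper_width: 0.103
```

```bash
python3 st.py
```

```text
t 9.65 q [0.214 0.798 1.156 1.812 0.008 1.601] p [745.3 296.6 338.6] r 802.2 az 0.379 F [-0.2  0.8 -4.5] w 0.103
[[ 0.977  0.184  0.112]
 [ 0.181 -0.983  0.032]
 [ 0.116 -0.011 -0.993]] tilt 0.116 tool-x az 0.183
```

Request:
{"fn": "move_arm", "kwargs": {"moves": [{"dx": 40, "dy": -4, "dz": -28, "twist": 0, "jaw": 0}, {"dx": 40, "dy": -4, "dz": -28, "twist": 0, "jaw": 0}, {"dx": 40, "dy": -4, "dz": -28, "twist": 0, "jaw": 0}, {"dx": 40, "dy": -4, "dz": -28, "twist": 0, "jaw": 0}, {"dx": 40, "dy": -4, "dz": -28, "twist": 0, "jaw": 0}]}}

```text
time: 10.15
position: [781.5, 295.0, 417.3]
eef_rot: [-3.034, -0.281, -0.449]
wrist_force: [0.5, -0.3, -3.9]
gripper_width: 0.101
```

```bash
python3 st.py
```

```text
t 10.15 q [0.194 0.711 1.155 1.717 0.031 1.585] p [781.5 295.  417.3] r 835.4 az 0.361 F [ 0.5 -0.3 -3.9] w 0.101
[[ 0.941  0.189  0.281]
 [ 0.171 -0.981  0.087]
 [ 0.292 -0.034 -0.956]] tilt 0.299 tool-x az 0.18
```

Request:
{"fn": "move_arm", "kwargs": {"moves": [{"dx": 40, "dy": -4, "dz": -20, "twist": 0, "jaw": 0}, {"dx": 40, "dy": -4, "dz": -20, "twist": 0, "jaw": 0}, {"dx": 40, "dy": -4, "dz": -20, "twist": 0, "jaw": 0}, {"dx": 40, "dy": -4, "dz": -20, "twist": 0, "jaw": 0}, {"dx": 0, "dy": 0, "dz": 0, "twist": 0, "jaw": 0}]}}

```text
time: 10.65
position: [811.6, 296.4, 472.1]
eef_rot: [-2.971, -0.275, -0.649]
wrist_force: [0.0, 0.1, -3.0]
gripper_width: 0.098
```

```bash
python3 st.py; python3 -c "
from h import *
save('wrist','g_wrist')
save('scene','g_scene')"
```

```text
t 10.65 q [0.183 0.662 1.155 1.629 0.048 1.58 ] p [811.6 296.4 472.1] r 864.1 az 0.35 F [ 0.   0.1 -3. ] w 0.098
[[ 0.894  0.194  0.405]
 [ 0.156 -0.98   0.124]
 [ 0.421 -0.048 -0.906]] tilt 0.437 tool-x az 0.173
```

View pics/g_wrist.png

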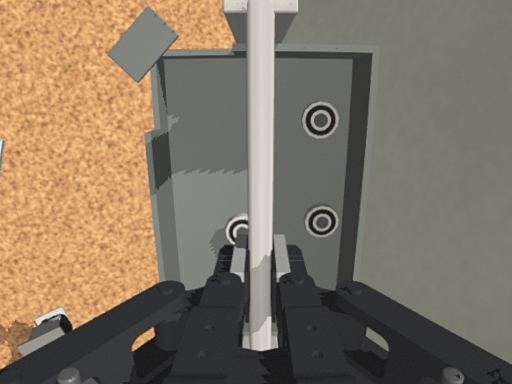

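View pics/g_scene.png

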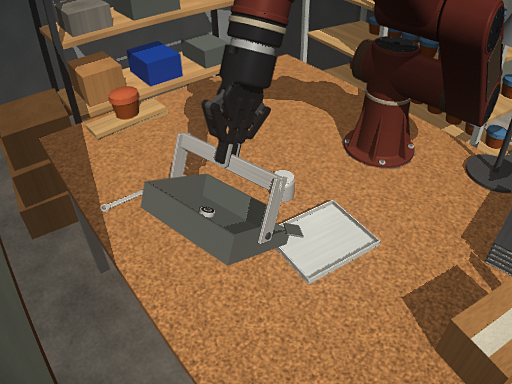

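Request:
{"fn": "move_arm", "kwargs": {"moves": [{"dx": 30, "dy": -3, "dz": -10, "twist": 0, "jaw": 0}, {"dx": 30, "dy": -3, "dz": -10, "twist": 0, "jaw": 0}, {"dx": 0, "dy": 0, "dz": 0, "twist": 0, "jaw": 0}, {"dx": 0, "dy": 0, "dz": 0, "twist": 0, "jaw": 0}, {"dx": 0, "dy": 0, "dz": 0, "twist": 0, "jaw": 0}]}}

```text
time: 11.25
position: [824.5, 298.1, 485.3]
eef_rot: [-2.948, -0.273, -0.711]
wrist_force: [-0.1, 0.2, -4.1]
gripper_width: 0.098
```

```bash
python3 st.py; python3 -c "
from h import *
save('wrist','i_wrist')"
```

```text
t 11.25 q [0.18  0.654 1.154 1.593 0.054 1.58 ] p [824.5 298.1 485.3] r 876.7 az 0.347 F [-0.1  0.2 -4.1] w 0.098
[[ 0.875  0.196  0.442]
 [ 0.151 -0.979  0.136]
 [ 0.46  -0.052 -0.887]] tilt 0.481 tool-x az 0.17
```

View pics/i_wrist.png

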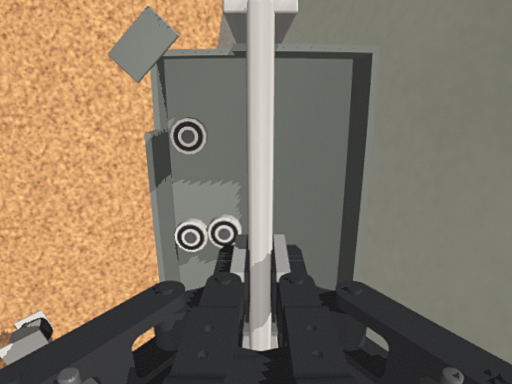

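Request:
{"fn": "move_arm", "kwargs": {"moves": [{"dx": 0, "dy": 0, "dz": 0, "twist": -0.12, "jaw": 0}, {"dx": 0, "dy": 0, "dz": 0, "twist": -0.12, "jaw": 0}, {"dx": 0, "dy": 0, "dz": 0, "twist": -0.12, "jaw": 0}, {"dx": 0, "dy": 0, "dz": 0, "twist": -0.12, "jaw": 0}, {"dx": 0, "dy": 0, "dz": 0, "twist": -0.12, "jaw": 0}, {"dx": 0, "dy": 0, "dz": 0, "twist": -0.12, "jaw": 0}, {"dx": 0, "dy": 0, "dz": 0, "twist": -0.12, "jaw": 0}, {"dx": 0, "dy": 0, "dz": 0, "twist": -0.12, "jaw": 0}, {"dx": 0, "dy": 0, "dz": 0, "twist": -0.12, "jaw": 0}, {"dx": 0, "dy": 0, "dz": 0, "twist": -0.12, "jaw": 0}, {"dx": 0, "dy": 0, "dz": 0, "twist": -0.12, "jaw": 0}, {"dx": 0, "dy": 0, "dz": 0, "twist": -0.12, "jaw": 0}]}}

```text
time: 12.5
position: [824.5, 298.1, 485.2]
eef_rot: [1.949, 2.068, 0.606]
wrist_force: [-0.5, 0.6, -3.8]
gripper_width: 0.101
```

Request:
{"fn": "move_arm", "kwargs": {"moves": [{"dx": 0, "dy": 0, "dz": 0, "twist": -0.04, "jaw": 0}, {"dx": 0, "dy": 0, "dz": 0, "twist": 0, "jaw": 0}, {"dx": 0, "dy": 0, "dz": 0, "twist": 0, "jaw": 0}, {"dx": 0, "dy": 0, "dz": 0, "twist": 0, "jaw": 0}]}}

```text
time: 12.9
position: [824.6, 298.1, 485.5]
eef_rot: [1.91, 2.096, 0.599]
wrist_force: [0.1, -0.6, -4.8]
gripper_width: 0.103
```

```bash
python3 st.py; python3 -c "
from h import *
save('wrist','j_wrist')
save('scene','j_scene')"
```

```text
t 12.9 q [0.18  0.654 1.155 1.592 0.054 0.101] p [824.6 298.1 485.5] r 876.8 az 0.347 F [ 0.1 -0.6 -4.8] w 0.103
[[-0.115  0.889  0.443]
 [ 0.989  0.06   0.136]
 [ 0.094  0.453 -0.886]] tilt 0.481 tool-x az 1.686
```

View pics/j_wrist.png

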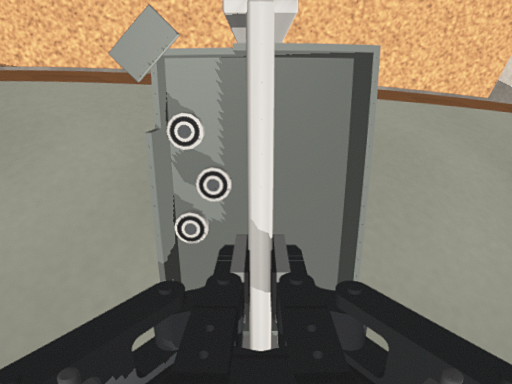

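View pics/j_scene.png

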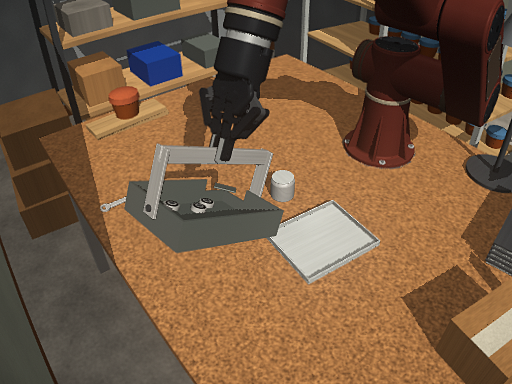

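Request:
{"fn": "move_arm", "kwargs": {"moves": [{"dx": 0, "dy": 0, "dz": 0, "twist": -0.1, "jaw": 0}, {"dx": 0, "dy": 0, "dz": 0, "twist": 0, "jaw": 0}, {"dx": 0, "dy": 0, "dz": 0, "twist": 0, "jaw": 0}, {"dx": 0, "dy": 0, "dz": 0, "twist": 0, "jaw": 0}, {"dx": 0, "dy": 0, "dz": 0, "twist": 0, "jaw": 0}]}}

```text
time: 13.5
position: [824.6, 298.1, 485.6]
eef_rot: [1.793, 2.176, 0.577]
wrist_force: [0.0, -0.3, -3.7]
gripper_width: 0.101
```

```bash
python3 -c "
from h import *
save('wrist','k_wrist')"
```

```text
(no output)
```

View pics/k_wrist.png

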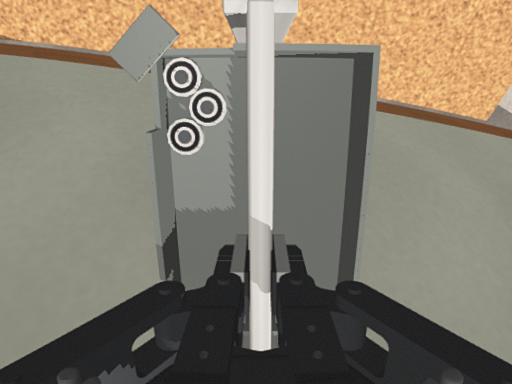

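Run:
```python
import numpy as np
from scipy.optimize import least_squares
Q=np.array([[.104,.097,1.564],[.801,1.034,1.798],[.931,1.152,1.695],[.547,.609,1.532],[-.68,-.525,1.628],[-.841,-.557,1.846],[-.063,-.308,1.313],[.821,1.156,1.872],[.711,1.155,1.717],[.654,1.154,1.593]])
P=np.array([[600,242],[780.6,271],[849.6,233.5],[776.8,235],[392.3,259.4],[299.5,288.3],[545.6,112.5],[777,319],[835.4,417.3],[876.8,485.3]])
rr=np.sqrt(P[:,0]**2-130**2)
def fk(x,q):
    a,h,L1,L2,L3,b=x; t1=q[:,0]-q[:,1]; t2=t1+q[:,2]
    r=a+L1*np.sin(q[:,0])+L2*np.cos(t1)+L3*np.cos(t2)+b*np.sin(t1)
    z=h+L1*np.cos(q[:,0])-L2*np.sin(t1)-L3*np.sin(t2)+b*np.cos(t1)
    return r,z
f=lambda x:np.r_[fk(x,Q)[0]-rr,fk(x,Q)[1]-P[:,1]]
s=least_squares(f,[0,300,400,400,200,0]);print(s.x.round(1),f(s.x).round(1))
lo=np.array([-.84,-1.1,-1.84]);hi=np.array([1.86,1.16,2.11])
for pan_r in (471,490,510,530):
  for z in (230,260,300,350,400):
    r2=np.sqrt(pan_r**2-130**2)
    g=lambda q:np.r_[fk(s.x,q[None])[0]-r2,fk(s.x,q[None])[1]-z,300*(q[0]-q[1]+q[2]-(np.pi/2-.48))]
    o=least_squares(g,[-.5,-.3,1.2],bounds=(lo,hi));print(pan_r,z,o.x.round(2),round(o.cost,2))
```

```text
[  1.6 303.6 335.6 549.5 436.4  44.9] [ 0.4 -0.3 -0.3 -0.1 -0.9  0.5  0.2  0.1  0.4  0.  -0.   0.3  0.3 -0.1
 -0.  -0.3 -0.1  0.2 -0.1 -0.1]
471 230 [-0.84 -0.73  1.27] 324.7
471 260 [-0.84 -0.68  1.31] 236.42
471 300 [-0.84 -0.61  1.37] 119.17
471 350 [-0.84 -0.52  1.42] 15.27
471 400 [-0.8  -0.41  1.48] 0.0
490 230 [-0.84 -0.74  1.23] 101.95
490 260 [-0.84 -0.69  1.27] 57.64
490 300 [-0.84 -0.62  1.32] 11.07
490 350 [-0.81 -0.52  1.39] 0.0
490 400 [-0.75 -0.38  1.45] 0.0
510 230 [-0.84 -0.76  1.18] 2.88
510 260 [-0.83 -0.7   1.23] 0.0
510 300 [-0.8  -0.61  1.28] 0.0
510 350 [-0.75 -0.48  1.36] 0.0
510 400 [-0.69 -0.35  1.43] 0.0
530 230 [-0.78 -0.72  1.14] 0.0
530 260 [-0.76 -0.66  1.19] 0.0
530 300 [-0.73 -0.57  1.25] 0.0
530 350 [-0.69 -0.45  1.33] 0.0
530 400 [-0.63 -0.32  1.41] 0.0
```

```bash
python3 st.py; python3 -c "
from h import *
from plant import arm
s=arm.state();M=R.from_rotvec(s['eef_rot']).as_matrix()
d=np.array([450,195,390])-s['position'];print(M.T@d,np.linalg.norm(d))"
```

```text
t 13.55 q [1.800e-01 6.540e-01 1.155e+00 1.592e+00 5.400e-02 1.000e-03] p [824.6 298.1 485.6] r 876.8 az 0.347 F [-0.1 -0.4 -4. ] w 0.101
[[-0.203  0.873  0.443]
 [ 0.978  0.159  0.136]
 [ 0.048  0.461 -0.886]] tilt 0.482 tool-x az 1.775
[ -29.35529843 -387.53794865  -95.09020435] 400.11191203562595
```

Request:
{"fn": "move_arm", "kwargs": {"moves": [{"dx": -0.6, "dy": -7.7, "dz": -1.9, "twist": 0, "jaw": 0}, {"dx": -1.2, "dy": -15.5, "dz": -3.8, "twist": 0, "jaw": 0}, {"dx": -1.8, "dy": -23.2, "dz": -5.7, "twist": 0, "jaw": 0}, {"dx": -2.3, "dy": -31, "dz": -7.6, "twist": 0, "jaw": 0}, {"dx": -2.2, "dy": -29.1, "dz": -7.1, "twist": 0, "jaw": 0}, {"dx": -2.2, "dy": -29.1, "dz": -7.1, "twist": 0, "jaw": 0}, {"dx": -2.2, "dy": -29.1, "dz": -7.1, "twist": 0, "jaw": 0}, {"dx": -2.2, "dy": -29.1, "dz": -7.1, "twist": 0, "jaw": 0}, {"dx": -2.2, "dy": -29.1, "dz": -7.1, "twist": 0, "jaw": 0}, {"dx": -2.2, "dy": -29.1, "dz": -7.1, "twist": 0, "jaw": 0}, {"dx": -2.2, "dy": -29.1, "dz": -7.1, "twist": 0, "jaw": 0}, {"dx": -2.2, "dy": -29.1, "dz": -7.1, "twist": 0, "jaw": 0}]}}

```text
time: 14.75
position: [523.7, 215.0, 408.8]
eef_rot: [1.791, 2.176, 0.578]
wrist_force: [-1.2, 0.2, -3.5]
gripper_width: 0.102
```

Request:
{"fn": "move_arm", "kwargs": {"moves": [{"dx": -2.3, "dy": -31, "dz": -7.6, "twist": 0, "jaw": 0}, {"dx": -1.8, "dy": -23.2, "dz": -5.7, "twist": 0, "jaw": 0}, {"dx": -1.2, "dy": -15.5, "dz": -3.8, "twist": 0, "jaw": 0}, {"dx": -0.6, "dy": -7.7, "dz": -1.9, "twist": 0, "jaw": 0}, {"dx": 0, "dy": 0, "dz": 0, "twist": 0, "jaw": 0}]}}

```text
time: 15.25
position: [449.9, 194.5, 390.3]
eef_rot: [1.791, 2.176, 0.578]
wrist_force: [0.3, 0.4, -4.7]
gripper_width: 0.102
```

```bash
python3 st.py; python3 -c "
from h import *
save('wrist','l_wrist')
save('scene','l_scene')"
```

```text
t 15.25 q [ 0.078 -0.763 -0.411  1.45   0.101 -0.092] p [449.9 194.5 390.3] r 490.1 az 0.408 F [ 0.3  0.4 -4.7] w 0.102
[[-0.204  0.872  0.444]
 [ 0.978  0.159  0.136]
 [ 0.048  0.462 -0.886]] tilt 0.483 tool-x az 1.776
```

View pics/l_wrist.png

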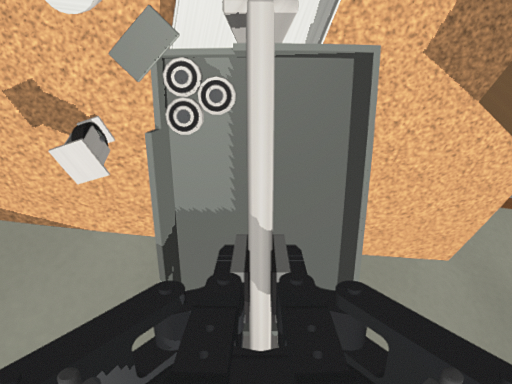

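View pics/l_scene.png

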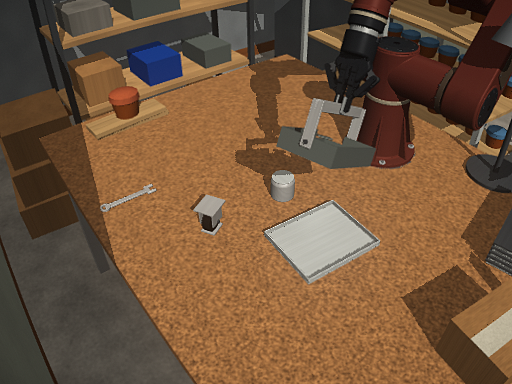

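Request:
{"fn": "move_arm", "kwargs": {"moves": [{"dx": 0, "dy": 0, "dz": 0, "twist": 0.06, "jaw": 0}, {"dx": 0, "dy": 0, "dz": 0, "twist": 0.1, "jaw": 0}, {"dx": 0, "dy": 0, "dz": 0, "twist": 0.1, "jaw": 0}, {"dx": 0, "dy": 0, "dz": 0, "twist": 0.1, "jaw": 0}, {"dx": 0, "dy": 0, "dz": 0, "twist": 0.1, "jaw": 0}, {"dx": 0, "dy": 0, "dz": 0, "twist": 0.06, "jaw": 0}, {"dx": 0, "dy": 0, "dz": 0, "twist": 0, "jaw": 0}, {"dx": 0, "dy": 0, "dz": 0, "twist": 0, "jaw": 0}, {"dx": 0, "dy": 0, "dz": 0, "twist": 0, "jaw": 0}, {"dx": 0, "dy": 0, "dz": 0, "twist": 0, "jaw": 0}, {"dx": 0, "dy": 0, "dz": 0, "twist": 0, "jaw": 0}, {"dx": 0, "dy": 0, "dz": 0, "twist": 0, "jaw": 0}]}}

```text
time: 16.55
position: [450.2, 194.6, 389.7]
eef_rot: [2.365, 1.697, 0.677]
wrist_force: [-0.7, -0.0, -4.1]
gripper_width: 0.102
```

```bash
python3 st.py; python3 -c "
from h import *
save('wrist','m_wrist')
save('top','m_top')"
```

```text
t 16.55 q [ 0.078 -0.761 -0.41   1.45   0.101  0.428] p [450.2 194.6 389.7] r 490.5 az 0.408 F [-0.7 -0.  -4.1] w 0.102
[[ 0.257  0.859  0.443]
 [ 0.928 -0.347  0.136]
 [ 0.27   0.376 -0.886]] tilt 0.482 tool-x az 1.301
```

View pics/m_wrist.png

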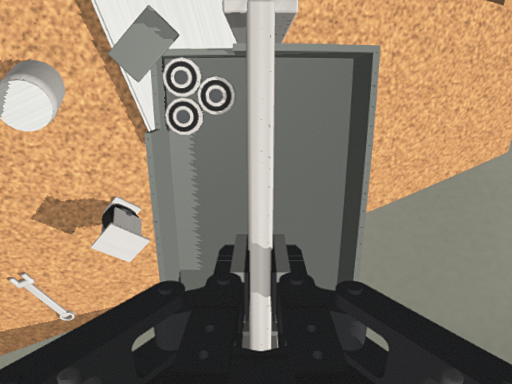

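View pics/m_top.png

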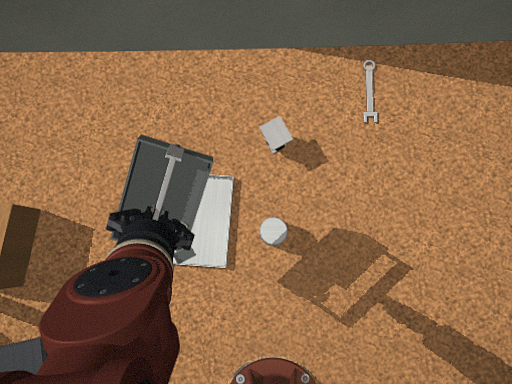

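Run:
```python
from h import *
from plant import arm,camera_params
s=arm.state();M=R.from_rotvec(s['eef_rot']).as_matrix()
T=np.c_[-M[:,1],-M[:,0],-M[:,2]]
g=s['position']+2.5*M[:,2]
c=g-85*T[:,2]; u=g-110*T[:,2]
print("centre",c.round(1),"to pan",np.hypot(*(c-[471.2,199.8,0])[:2]).round(1),"corner",(u+T@[95,65,4]).round(1))
K,D,Mc,o=cam(camera_params("wrist"))
n=cv2.undistortPoints(np.array([(181,76),(216,95),(184,116),(129,63)],float).reshape(-1,1,2),K,D).reshape(-1,2)
d=np.c_[n,np.ones(4)]@Mc.T@T; oo=(o-u)@T
X=oo+d*((np.array([12,12,12,24])-oo[2])/d[:,2])[:,None]
print(X.round(1),np.linalg.norm(X-[95,65,4],axis=1))
```

```text
centre [488.9 206.5 312.2] to pan 19.0 corner [400.  182.  240.3]
[[82.7 52.6 12. ]
 [70.1 29.5 12. ]
 [56.2 52.  12. ]
 [90.9 83.  24. ]] [19.1695157  44.12910593 41.67848644 27.22488319]
```

```bash
python3 -c "
from plant import arm
print(abs(arm.state()['dq']).max()); arm.close_job()"
```

```text
0.002849404013215564
the job is handed in; nothing more can be done
```

I picked up the tote by its handle, carried it over the pan and tipped it until all three bearings were in the pour corner. I handed the job in after about 16.7 s; no verdict was reported.

Moves can't tilt the tool directly, so I pushed the arm against its reach limit until the tool leaned, and the lean stayed when I moved back. I then swung the slope from the tote's +y wall round to +x, so the bearings slid along the walls into the corner, and finished with the slope aimed between the two.

| Last check | Measured | Required |
|---|---|---|
| Tilt | 0.48 rad | 0.25 to 0.9 rad |
| Tote centre to pan centre (level) | about 19 mm | under 80 mm |
| Pour corner height | about 240 mm | over 30 mm |
| Bearings to the corner | about 19, 42 and 44 mm | under 80 mm |
| Fastest joint speed | 0.003 rad/s | still |

- **Grip and bystanders:** the gripper still holds the tote. In the last top picture the caster and grease tin sit where they started.
- **What disagreed:** the scene camera put the handle centre about 5 mm from the top camera's estimate; the wrist camera agreed with the top camera to about 2 mm, so I used those. The tool also closed on the bar about 10 mm higher than planned, but the grip held. The bearings had not moved at 0.44 rad; they slid by 0.48 rad.

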